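# Load, close and pin the dice-drilling jig

## Robot

A 6-joint arm with a two-finger parallel gripper is mounted at the origin on the work surface. World frame = base frame: x ahead of the robot, y to its left, z up, the work surface at z = 0. Lengths are in mm, angles in rad, forces in N, time in s.
With the tool pointing down it reaches from about 375 to 750 mm from the base axis. Payload 9 kg.
Tool frame: the origin (TCP) lies on the centre line of the jaws, within the pads' length; the fingertips stand manip.finger_overhang ahead of it and the grasp point (between the pads) lies 11 mm behind it (manip.finger_overhang is the distance from the TCP to the fingertips, in mm); x points along the fingers, y is the direction in which the jaws open and shut, and the axes are right-handed (so a half turn about x gives the same grasp; the last joint's range is limited). The gripper opens to 85 mm and grips with 20 to 120 N. Pads are 22 mm wide; open, the fingers measure 114 mm over their backs; the gripper's body (76 mm by 85 mm) begins 54 mm behind the grasp point. The pads swing forward as they close: fully open they stand 13 mm farther back than shut.
Start: joints at [1.002, 0.104, 0.097, 1.564, 0, 1.353], TCP at [206.195, 563.489, 239.331] pointing down, gripper open.
Joint ranges: [-2.99, 2.99], [-0.84, 1.86], [-1.1, 1.16], [-1.84, 2.11], [-1.51, 1.56], [-3.14, 3.14]. Speed limits (rad/s): [2.22, 2.22, 2.57, 3.14, 3.14, 3.14].

## Interface

Orientations are given as a unit quaternion [x, y, z, w].
In Python, from bench import manip, eyes gives the robot as it stands.
- The arm moves only by the tool step_arm, never from a script. Its argument "commands" is a list that holds one entry, the list of rows, each a list of 4 numbers: the shift along the tool's x, y, z in m, then the turn about the tool's x in rad. A call has 1 to 5 rows; each row shifts and turns the commanded pose from where the row before left it, along the tool's axes as they then stand; what a row does not reach is not made up. A row lasts 1/8 s, in which the tool goes at most 62.5 mm and 10.7 degrees, less where a joint would pass 70% of its speed; a pose out of reach is approached as far as the arm can. A call is refused whole if a number of a shift passes 0.0625 or a number of a turn 0.188, either way. A call with a gripper value outside its range is refused whole. "claw" is the closure, from 0 (fully open) to 1 (shut), set as the call begins (left out, the last holds). The fingers move at their own pace and stop on an object; "newtons" is the grip in N (left out, the last holds). Time passes only in rows, so rows that do not move let the fingers close. It gives the time, the measured TCP pose, the force and the opening at its end, in the units of the state.
- manip.get_state(): the state, without advancing time (a new reading comes with each control period).
- eyes.grab_frame(name): name is "scene" or "top"; returns a dict with "img" (420x560x3 uint8, blue, green, red), "fx", "fy", "cx", "cy" (pixels), "T" (4x4, takes a point from camera to world coordinates). Camera axes: x right, y up, looking along -z (the intrinsics and any distortion apply to the point x, -y, -z); pixel columns grow to the right and rows downward; lengths in mm; the calibration is good to about 2 mm. A picture is of the moment at which its call begins. There is no depth.
- manip.finish_job(): hands the job in, once; it reports no verdict.
Trained networks look in a picture, given as the dict that the camera call returned (one of the last four; its "shot" number tells which), for a name from the list of things; names that differ only in an ending like _2 or _b are one class to them, and where a whole thing is asked for, a point or a joint stands for the part that bears it (a point fixed in the world has none). Each returns a list of dicts, best first, with "conf" (0 to 1); they miss things now and then, are a little off and sometimes report something else, mostly with a low value. They report only what shows in the picture. A call takes as long as a camera call. They do not tell look-alikes from the thing itself.
- eyes.trace(picture, name): "mask" (420x560 bool, what is visible of it) and "at" ([row, column] in pixels, amid what is visible of it).
- eyes.pinpoint(picture, name): "at" ([row, column] in pixels: a listed point, or the origin of a listed thing).
The state is a dict: "time": time; "qpos": joint angles; "dq": joint speeds; "tau": joint torques, N m; "ee_pos": TCP position; "ee_rot": TCP orientation; "contact_force": force on the tool from outside, world axes, zero at the start; "torque": the same for the moment, N m; "grip_width": finger opening in mm.
Only numpy, scipy, OpenCV 4.12 (cv2) and the standard library are available. Lean on these libraries where they do the work, as an engineer would, in place of code of your own. Each camera call takes 0.05 s, during which the arm holds its last target.

## Task

The drilling jig already has one bone cube in its middle pocket: add two more from the dice tray so that exactly three sit flat in its three pockets, and leave the spare cube in the tray. Then swing the jig's metal lid fully shut, push the steel pin down through the lid's hole into the lug below until its collar sits on the lid, and finish still gripping the pin and pressing it down with about a kilogram's weight, so that the jig stays pressed shut. Leave the magnifier, drill and burnisher where they lie.

Things in the scene. Friction and masses are not known exactly. Their poses are not given: they have to be found in the camera images.
- jig: Walnut lower half of the drilling jig, fixed. Origin: middle of the pocket row, on the counter. Board 130 (x) x 154 (y) x 12 mm. Pockets at x = -38, 0, 38, y = 0: 28 mm square, floor at z = 12, ribs 5 mm high. Lid hinge along x at y = +66; hinge posts 42 high at x = +-51, y = 69. Pin lug at y = -58: 36 (x) x 32 (y), 35 high, with a 13 mm vertical through hole
- pocket_front (a point): Centre of the floor of the empty pocket at the jig's -x end; axes as the jig's
- pocket_back (a point): Centre of the floor of the empty pocket at the jig's +x end; axes as the jig's
- lid (a joint): Angle of the jig lid, an aluminium plate 120 (x) x 132 x 8 mm, 0.3 kg: 0 = fully shut (level, top 44 mm above the counter, 2 mm clear of seated cubes), growing as its free edge swings up; 1.57 upright, stop 2.1. It starts leaning back past upright, held by hinge friction (1 to 3 N at the free edge moves it); below about 0.9 it sinks shut by its weight
- lid_hinge (a point): Mid-point of the lid's hinge axis, in the mid-plane of the plate, 40 mm above the counter. The axes turn with the lid: x along the hinge, -y along the plate towards the free edge, z out of its outer (when shut, upper) face
- lid_edge (a point): Middle of the lid's free edge, 138 mm from the hinge axis, in the plate's mid-plane; axes as lid_hinge. The lid's own 13 mm pin hole lies 124 mm from the hinge axis, at the middle of its width
- jig_hole (a point): Point on the lug hole's axis at the height of the shut lid's top face (44 mm above the counter); with the lid shut both 13 mm holes lie in line here. The pin's collar comes to rest here
- cube_a_mid (a point): Centre of the rough bone cube (22 mm, 20 g) that already lies in the middle pocket; axes along its edges
- cube_b_mid (a point): Centre of a rough bone cube (22 mm, 20 g) lying flat in the dice tray; axes along its edges
- cube_c_mid (a point): Centre of another such cube in the dice tray; axes along its edges
- cube_d_mid (a point): Centre of another such cube in the dice tray; axes along its edges
- tray: Walnut dice tray, fixed, 160 (x) x 120 (y) mm, walls 5 mm thick, rim 13 mm and inner floor 5 mm above the counter. Origin: centre of its underside
- stand: Wooden block, fixed, 60 x 60 x 45 mm high, with a 13 mm hole in which the pin stands upright. Origin: centre of its underside
- pin_grip (a point): Centre of the steel pin's grip: an upright round knob 16 mm in diameter and 30 mm tall, standing on the collar; 20 mm above the collar's underside. z points up, away from the tip
- pin_collar (a point): Underside of the pin's collar, on the axis (45 mm above the counter in the stand). Collar 26 mm diameter, 5 mm thick; below it a shaft 10 mm in diameter and 38 mm long with a chamfered tip. The pin weighs about 70 g
- magnifier: Brass magnifier, 155 mm long, lying on the counter; bystander. Origin under the lens centre
- drill: Steel pip drill, 150 mm long, lying; bystander. Origin on its underside
- burnisher: Agate burnisher with wooden handle, 140 mm long, lying; bystander. Origin on its underside
Not all that is in view belongs to the job. What is shaped like the part that bears pin_grip but green or pink is not meant.

How it is judged:
By the outcome, as a careful person would: the job done as asked, in the order asked, and still so for the second after the job is handed in, while the arm keeps its last pose, push and grip.
It also fails if it takes over 72 s, if anything falls off the work surface, if the arm or the gripper's body presses on something with over 40 N, if the wrist force passes 120 N, or if a joint passes its speed limit or range.

## Working session

There is one attempt and no reset: what is moved stays moved. The work goes in short steps, Python scripts to look and compute and a tool call to move; the robot and the scene stay as the last step left them, time stands still between calls to the robot, and variables do not carry over. Pictures are saved under pics/ and viewed, and the job is handed in when it is done.

Besides the shell and the picture viewer there is one more tool, called after "Call:" as name([rows], argument=value, ...), one row to a line, values as JSON. step_arm: Moves the arm, as the interface text tells. Its arguments: {"type":"object","properties":{"commands":{"type":"array"},"claw":{"type":"number"},"newtons":{"type":"number"}},"required":["commands"]}

```bash
ls -la; mkdir -p pics; python3 - <<'E'
from bench import manip, eyes
import cv2
print(manip.get_state()); print(manip.finger_overhang)
for n in ("scene","top"):
    f=eyes.grab_frame(n); cv2.imwrite(f"pics/{n}0.png",f["img"]); print(n,{k:v for k,v in f.items() if k!="img"})
E
```

```text
total 12
drwxr-xr-x  3 agent agent 4096 Dec  6 10:56 .
drwxr-xr-x 23 root  root  4096 Dec  6 10:56 ..
drwxr-xr-x  2 agent agent 4096 Dec  6 10:56 pics
{'time': 0.0, 'qpos': array([1.00231318e+00, 1.04727950e-01, 9.64791113e-02, 1.56388590e+00,
       7.09547527e-06, 1.35309436e+00]), 'dq': array([ 0.00153003, -0.00112436,  0.00084111,  0.00072721,  0.00080195,
        0.00063271]), 'tau': array([ 1.31019831e-03, -5.56932306e+01,  5.03647614e+01,  1.68783573e-02,
       -5.14310250e-04, -3.83267127e-05]), 'ee_pos': array([205.99611516, 563.19563263, 238.51095177]), 'ee_rot': array([ 0.12294883,  0.69644209, -0.12382113,  0.69607494]), 'contact_force': array([ 0.18050694, -0.13207984, -0.49316201]), 'torque': array([-0.03023168,  0.08171622, -0.02816124]), 'grip_width': 85.37658630184406}
8.0
scene {'fx': 514.9603950024484, 'fy': 514.9603950024484, 'cx': 281.6216377518285, 'cy': 210.5177740739041, 'T': array([[-6.13397473e-01, -4.35549120e-01,  6.58817505e-01,
         1.26841750e+03],
       [ 7.89664777e-01, -3.24337097e-01,  5.20802253e-01,
         4.16752175e+02],
       [-1.31560062e-02,  8.39703764e-01,  5.42885355e-01,
         6.09844491e+02],
       [ 0.00000000e+00,  0.00000000e+00,  0.00000000e+00,
         1.00000000e+00]]), 'shot': 1}
top {'fx': 389.20600145753616, 'fy': 389.20600145753616, 'cx': 283.19218784365444, 'cy': 206.0190528391314, 'T': array([[ 1.74166215e-02,  9.72390199e-01, -2.32710038e-01,
         3.86402229e+02],
       [-9.99846462e-01,  1.73868759e-02, -2.17919098e-03,
        -9.17565669e+01],
       [ 1.92707661e-03,  2.32712262e-01,  9.72543721e-01,
         9.24854242e+02],
       [ 0.00000000e+00,  0.00000000e+00,  0.00000000e+00,
         1.00000000e+00]]), 'shot': 2}
```

View pics/scene0.png

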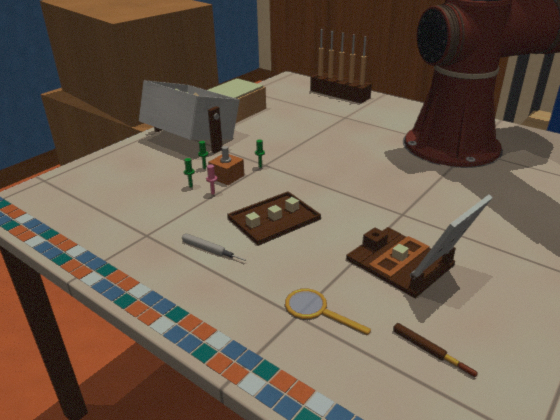

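View pics/top0.png

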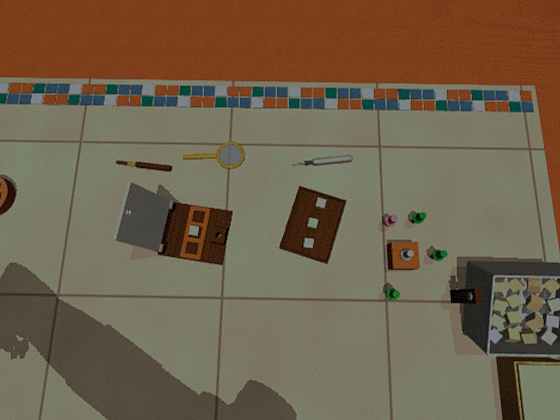

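Scene (560x420): the pin is the steel knob on the orange block, scene (226,155), top (407,254). The look-alikes are green in scene at (203,150), (189,168) and (260,150), with a fourth in top at (393,294) to be matched, and pink in scene at (212,177), top (390,220). The three tray cubes are at top (320,203), (312,223) and (308,243). The jig is at top (195,232) with the lid leaning back to the left.

```bash
cat > h.py <<'E'
import numpy as np, cv2
from bench import manip, eyes
def ray(f,at):
    r,c=at; d=np.array([(c-f['cx'])/f['fx'],-(r-f['cy'])/f['fy'],-1.]); T=f['T']
    return T[:3,3],T[:3,:3]@d
def atz(f,at,z):
    o,d=ray(f,at); return o+d*(z-o[2])/d[2]
def tri(f,a,g,b):
    o1,d1=ray(f,a);o2,d2=ray(g,b)
    d1=d1/np.linalg.norm(d1);d2=d2/np.linalg.norm(d2)
    s=np.linalg.lstsq(np.c_[d1,-d2],o2-o1,rcond=None)[0]
    p,q=o1+s[0]*d1,o2+s[1]*d2
    return (p+q)/2,np.linalg.norm(p-q)
def proj(f,p):
    T=f['T'];q=T[:3,:3].T@(np.asarray(p,float)-T[:3,3])
    return np.array([f['cy']-f['fy']*q[1]/-q[2], f['cx']+f['fx']*q[0]/-q[2]])
E
python3 - <<'E'
from h import *
np.set_printoptions(precision=1,suppress=True)
s=eyes.grab_frame("scene");t=eyes.grab_frame("top")
Z=dict(jig=0,pocket_front=12,pocket_back=12,lid_hinge=40,lid_edge=None,jig_hole=44,cube_a_mid=23,cube_b_mid=16,tray=0,stand=0,pin_grip=65,pin_collar=45,magnifier=0,drill=0,burnisher=0)
for n,z in Z.items():
    P=[(d['at'],round(d['conf'],2)) for d in eyes.pinpoint(s,n)][:4]
    Q=[(d['at'],round(d['conf'],2)) for d in eyes.pinpoint(t,n)][:4]
    print(n); 
    for a,c in P: print('   scene',np.array(a),c, atz(s,a,z or 0)[:2] if z is not None else '')
    for a,c in Q: print('   top  ',np.array(a),c, atz(t,a,z or 0)[:2] if z is not None else '')
    if P and Q: print('   tri',*tri(s,P[0][0],t,Q[0][0]))
E
```

```text
jig
   scene [263.5 401.3] 0.77 [538.8 123.7]
   top   [233.7 196.9] 0.97 [535.7 116.3]
   top   [163.9 323.3] 0.47 [ 718.1 -188.4]
   tri [535.2 119.6  -4.2] 5.033941274339792
pocket_front
   scene [246.7 413.3] 0.57 [493.  124.3]
   scene [221.2 249.9] 0.56 [ 614.5 -184.5]
   top   [246.2 193.3] 0.74 [503.9 120. ]
   tri [501.5 123.   16.4] 8.62630942208901
pocket_back
   scene [262.9 386. ] 0.79 [568.4 106.2]
   top   [215.  200.2] 0.71 [579.1 108.8]
   top   [240.  305.6] 0.51 [ 523.2 -144.1]
   tri [577.1 108.6  18.8] 2.7510560458882023
lid_hinge
   scene [261.2 434.7] 0.65 [545.7 186.7]
   top   [227.2 165. ] 0.56 [543.  181.9]
   tri [543.  184.2  37. ] 3.046711752012997
lid_edge
   scene [210.2 469.4] 0.77 
   top   [209.2 121. ] 0.72 
   tri [555.7 230.6 169.2] 4.171325796068012
jig_hole
   scene [229.  374.2] 0.74 [527.5  55.6]
   top   [236.9 215.8] 0.83 [521.9  62.8]
   top   [233.  194.9] 0.68 [530.1 111.1]
   tri [524.1  58.9  43.5] 8.891091467294977
cube_a_mid
   scene [252.4 400.1] 0.71 [538.  117.9]
   top   [205.4 321.1] 0.59 [ 605.3 -180.1]
   top   [229.  195.5] 0
[... 1375 characters left out ...]
 573.5 -397.1]
   tri [ 545.9 -317.    93.5] 15.741937509814639
magnifier
   scene [302.9 304.8] 0.73 [734.   41.5]
   scene [150.  225.7] 0.56 [ 382.3 -471.2]
   scene [229.7 374.7] 0.53 [471.4  29.6]
   scene [220.3 253.2] 0.31 [ 594.6 -193.2]
   top   [157.  227.8] 0.61 [732.1  52. ]
   top   [224.4 163.3] 0.56 [556.9 199. ]
   top   [202.3 320.9] 0.37 [ 618.7 -181.9]
   tri [733.9  47.5   2.5] 9.874416529709622
drill
   scene [250.5 211.3] 0.84 [ 724.  -190.2]
   top   [160.7 320.9] 0.86 [ 726.5 -182.4]
   tri [ 726.7 -184.     3.8] 4.715742787667771
burnisher
   scene [355.2 434.2] 0.88 [708.8 264.3]
   top   [164.3 141.3] 0.62 [708.8 267.7]
   tri [709.  265.8   1.2] 3.0070369547853306
```

```bash
python3 - <<'E'
from h import *
s=eyes.grab_frame("scene");t=eyes.grab_frame("top")
import pickle; pickle.dump((s,t),open('f0.pkl','wb'))
def crop(f,r0,c0,h,w,k): return cv2.resize(f['img'][r0:r0+h,c0:c0+w],None,fx=k,fy=k,interpolation=cv2.INTER_CUBIC)
cv2.imwrite('pics/jigt.png',crop(t,175,110,100,130,6))
cv2.imwrite('pics/trayt.png',crop(t,180,270,95,90,6))
cv2.imwrite('pics/stt.png',crop(t,205,375,95,90,6))
cv2.imwrite('pics/jigs.png',crop(s,190,340,100,130,6))
cv2.imwrite('pics/sts.png',crop(s,130,170,75,110,6))
E
```

```text
(no output)
```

View pics/jigt.png

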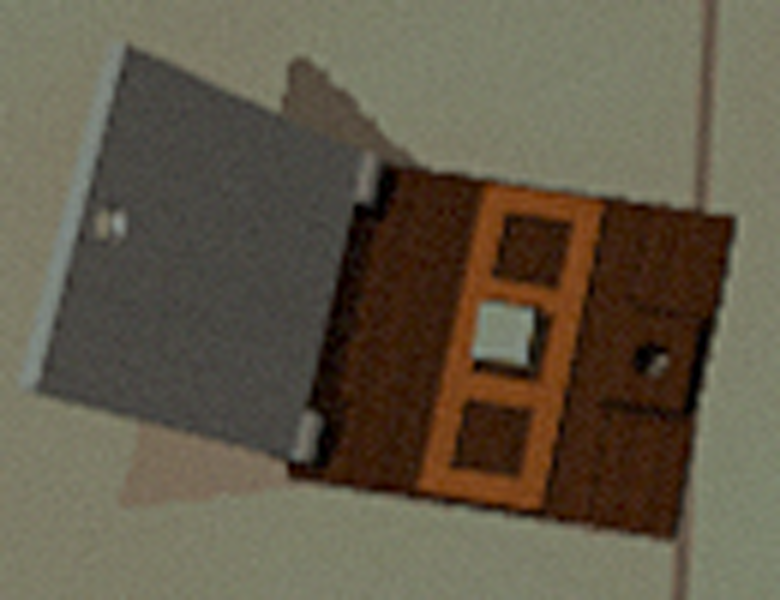

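View pics/jigs.png

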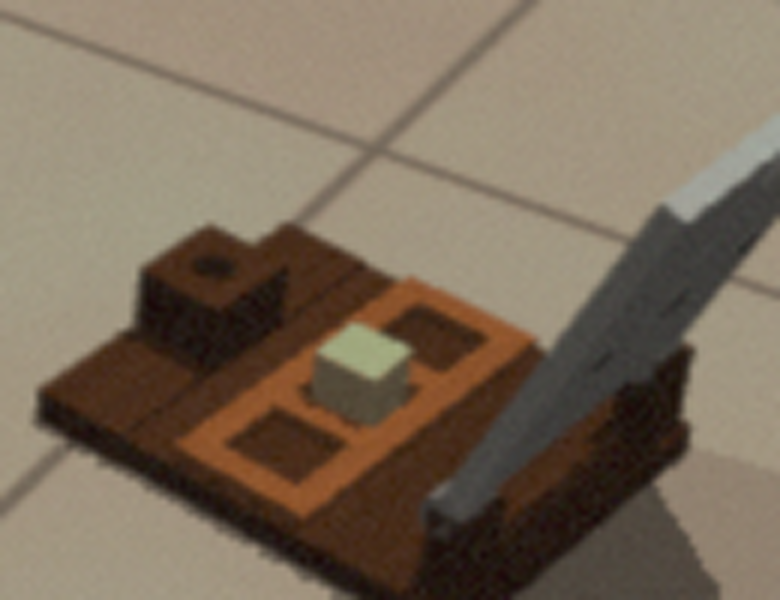

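View pics/trayt.png

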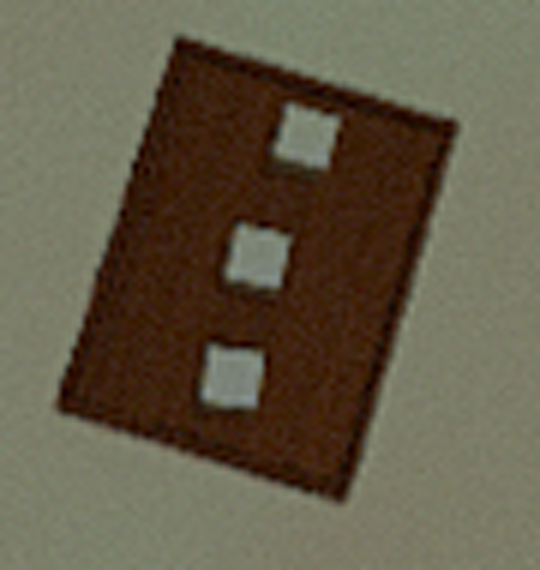

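View pics/stt.png

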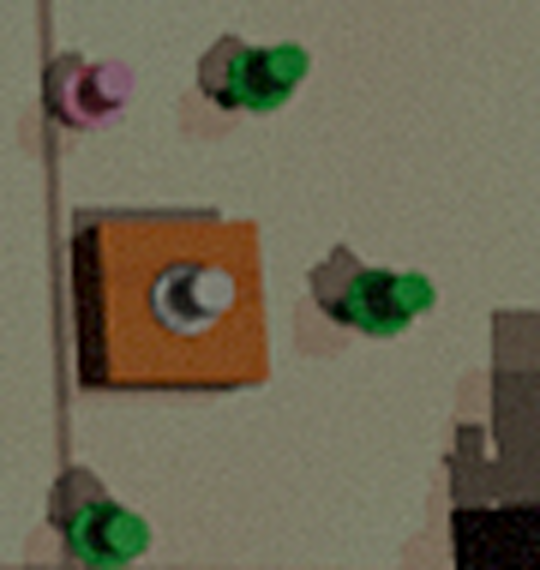

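View pics/sts.png

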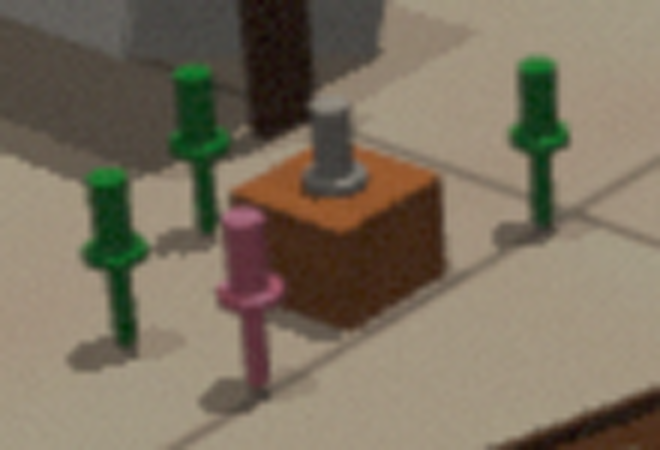

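```bash
cat > fit.py <<'E'
from h import *
import pickle
from scipy.optimize import least_squares
np.set_printoptions(precision=2,suppress=True)
s,t=pickle.load(open('f0.pkl','rb'))
def px(c0,r0,u,v,k=6): return np.array([r0+(v+.5)/k-.5, c0+(u+.5)/k-.5])
def T(p,q): c,S=np.cos(p[2]),np.sin(p[2]); return np.array([p[0]+c*q[0]-S*q[1],p[1]+S*q[0]+c*q[1],q[2]])
def fit(obs,x0):
    def f(p): return np.concatenate([proj(cam,T(p,q))-m for cam,m,q in obs])
    r=least_squares(f,x0,loss='soft_l1',f_scale=.5); return r.x,r.fun.reshape(-1,2)
jt=lambda u,v:px(110,175,u,v); js=lambda u,v:px(340,190,u,v)
J=[(t,jt(735,217),(65,-77,12)),(t,jt(675,538),(-65,-77,12)),(t,jt(652,358),(0,-58,35)),
 (t,jt(500,213),(52,14,17)),(t,jt(573,220),(52,-14,17)),(t,jt(560,287),(24,-14,17)),(t,jt(493,278),(24,14,17)),
 (t,jt(463,400),(-24,14,17)),(t,jt(530,405),(-24,-14,17)),(t,jt(518,475),(-52,-14,17)),(t,jt(450,470),(-52,14,17))]
K=[(s,js(40,393),(65,-77,12)),(s,js(292,223),(-65,-77,12)),(s,js(213,265),(0,-58,35)),(s,js(208,226),(-18,-74,35)),
 (s,js(140,270),(18,-74,35)),(s,js(287,268),(-18,-42,35)),(s,js(212,308),(18,-42,35)),
 (s,js(285,408),(24,-14,17)),(s,js(348,440),(24,14,17)),(s,js(290,480),(52,14,17)),(s,js(228,442),(52,-14,17)),
 (s,js(420,303),(-52,-14,17)),(s,js(487,338),(-52,14,17))]
if __name__=="__main__":
    for o in (J,K,J+K):
        p,r=fit(o,[535,118,-.1]); print(p,len(o)); print(r.T)
E
python3 fit.py
```

```text
[537.54 117.71  -0.13] 11
[[-0.28  0.06 -0.08 -0.47  0.1   0.31  0.06 -0.44  0.53  0.68 -0.31]
 [ 0.11 -0.02 -0.5   0.59 -0.08 -0.25 -0.65  0.14  0.68  0.26 -0.19]]
[537.63 117.09  -0.15] 13
[[-1.25 -0.49  0.22 -0.43 -0.22 -0.67  0.51 -0.59  0.86  1.12  0.43 -0.13
   0.21]
 [-1.41 -1.64  0.19  0.16 -0.18  0.38  1.26 -1.62  0.4   0.77 -1.46 -0.29
   0.93]]
[537.54 117.52  -0.14] 24
[[-0.15  0.17  0.01 -0.47  0.14  0.34  0.04 -0.46  0.55  0.69 -0.34 -0.85
  -0.42  0.41 -0.26  0.05 -0.56  0.71 -0.43  0.95  1.28  0.66 -0.16  0.12]
 [ 0.27 -0.07 -0.44  0.75  0.07 -0.13 -0.53  0.19  0.72  0.26 -0.19 -1.18
  -1.94  0.22  0.06 -0.13  0.39  1.42 -1.33  0.8   1.31 -1.04 -0.34  0.96]]
```

```bash
python3 - <<'E'
from fit import *
img=t['img'].astype(np.float32); g=img.min(2) 
k=6
def face(r0,c0,h,w,z,th=None):
    c=cv2.resize(g[r0:r0+h,c0:c0+w],None,fx=k,fy=k,interpolation=cv2.INTER_CUBIC)
    c=cv2.GaussianBlur(c,(0,0),2)
    th=(c.max()*.92+c.min())/2
    m=(c>th).astype(np.uint8); n,l,st,_=cv2.connectedComponentsWithStats(m)
    i=1+np.argmax(st[1:,4]); cnt=cv2.findContours((l==i).astype(np.uint8),0,1)[0][0]
    rect=cv2.minAreaRect(cnt); b=cv2.boxPoints(rect)
    P=np.array([atz(t,px(c0,r0,u,v),z)[:2] for u,v in b]); ce=atz(t,px(c0,r0,*rect[0]),z)[:2]
    e=np.diff(np.r_[P,P[:1]],axis=0); L=np.linalg.norm(e,axis=1)
    a=np.arctan2(e[:,1],e[:,0]); a=(a+np.pi/4)%(np.pi/2)-np.pi/4
    print(ce,'edges',L,'yaw',a)
    return ce
for r,c in ((203,320),(223,313),(243,308)): face(r-9,c-9,18,18,27)
print('mid');face(230-10,194-9,20,18,34)
# tray corners rim z=13
tt=lambda u,v:px(270,180,u,v)
O=[(t,tt(178,40),(80,60,13)),(t,tt(458,125),(80,-60,13)),(t,tt(343,500),(-80,-60,13)),(t,tt(60,408),(-80,60,13))]
p,r=fit(O,[558,-160,-.1]);print('tray',p,r.T)
st=lambda u,v:px(375,205,u,v); ss=lambda u,v:px(170,130,u,v)
O=[(t,st(98,226),(30,30,45)),(t,st(258,221),(30,-30,45)),(t,st(268,380),(-30,-30,45)),(t,st(107,385),(-30,30,45))]
p,r=fit(O,[490,-366,-0.]);print('stand',p,r.T)
O+=[(s,ss(230,190),(30,-30,45)),(s,ss(443,180),(-30,30,45)),(s,ss(342,232),(30,30,45)),(s,ss(347,330),(30,30,0))]
p,r=fit(O,[490,-366,-0.]);print('stand',p,r.T)
# pin top z=80, collar top z=50
print('pin top', atz(t,st(213,291),80), atz(s,ss(331,103),80)); 
print('collar', atz(t,st(189,298),50), atz(s,ss(334,180),50)); 
print(tri(t,st(213,291),s,ss(331,103)))
# lid
jt=lambda u,v:px(110,175,u,v); js=lambda u,v:px(340,190,u,v)
print(proj(t,T(p,(0,0,0))))
E
```

```text
[ 611.85 -178.47] edges [23.77 23.06 23.73 22.93] yaw [-0.26 -0.25 -0.26 -0.25]
[ 563.1  -159.24] edges [24.06 22.96 24.03 22.82] yaw [-0.23 -0.22 -0.23 -0.22]
[ 515.25 -149.38] edges [23.66 22.87 23.64 22.73] yaw [-0.15 -0.14 -0.15 -0.14]
mid
[538.75 117.54] edges [23.55 23.09 23.52 22.95] yaw [-0.09 -0.15 -0.1  -0.15]
tray [ 562.71 -161.14   -0.3 ] [[-0.78 -0.1   0.72  0.04]
 [-0.27  0.37  0.63 -1.17]]
stand [ 488.21 -366.79    0.03] [[-0.36  0.23  0.35 -0.23]
 [-0.15 -0.49  0.24  0.32]]
stand [ 488.41 -367.24    0.01] [[-0.63  0.34  0.46 -0.51  0.44 -0.56  0.43  0.92]
 [ 0.22 -0.09  0.27  0.32 -0.    0.13  0.07  0.59]]
pin top [ 488.46 -367.08   80.  ] [ 487.18 -368.32   80.  ]
collar [ 489.3  -367.71   50.  ] [ 493.18 -364.07   50.  ]
(array([ 488.43, -366.91,   80.85]), np.float64(0.24305580843397345))
[256.99 399.39]
```

```bash
cat > go.py <<'E'
# usage: go.py x y z [yawdeg_of_jaw_axis]  -> deltas in tool axes from measured pose
import sys
from h import *
from scipy.spatial.transform import Rotation as R
np.set_printoptions(precision=4,suppress=True)
st=manip.get_state(); M=R.from_quat(st['ee_rot']).as_matrix()
yaw=np.arctan2(M[1,1],M[0,1])
print('pos',st['ee_pos'],'jaw yaw',yaw,'t',round(st['time'],2),'F',st['contact_force'],'w',round(st['grip_width'],1),'tilt',M[:,0])
if len(sys.argv)>3:
    tgt=np.array([float(a) for a in sys.argv[1:4]])
    d=M.T@(tgt-st['ee_pos'])/1000
    print('tool shift (before turn):',d)
    if len(sys.argv)>4:
        dy=(float(sys.argv[4])-yaw+np.pi/2)%np.pi-np.pi/2
        print('turn about x (down => sign -):',-dy,'alt',-dy+np.pi if dy>0 else -dy-np.pi, 'q6',st['qpos'][5])
        M2=M@R.from_euler('x',-dy).as_matrix(); print('shift after turn:',M2.T@(tgt-st['ee_pos'])/1000)
E
python3 go.py 515 -149.4 200 1.425
```

```text
pos [206.1989 563.4829 239.3247] jaw yaw 1.2200046236614035 t 1.8 F [ 0.066  -0.3335 -0.6425] w 85.5 tilt [ 0.0001  0.0001 -1.    ]
tool shift (before turn): [ 0.0393 -0.5634  0.535 ]
turn about x (down => sign -): -0.20499537633859655 alt 2.9365972772511966 q6 1.3530939565460445
shift after turn: [ 0.0393 -0.6605  0.4091]
```

```bash
python3 - <<'E'
from fit import *
p=(537.5,117.5,-.135)
S=[s['img'].copy(),t['img'].copy()]
for f,im in zip((s,t),S):
    for y,z in ((-14,17),(14,17)):pass
    def d(q,c=(0,255,255)):
        for k in range(len(q)):
            a,b=proj(f,T(p,q[k])),proj(f,T(p,q[(k+1)%len(q)]))
            cv2.line(im,(round(a[1]*16),round(a[0]*16)),(round(b[1]*16),round(b[0]*16)),c,1,cv2.LINE_AA,4)
    sq=lambda cx,cy,a,b,z:[(cx-a,cy-b,z),(cx+a,cy-b,z),(cx+a,cy+b,z),(cx-a,cy+b,z)]
    d(sq(0,0,65,77,12));d(sq(0,-58,18,16,35),(255,255,0))
    for x in(-38,38):d(sq(x,0,14,14,17))
    for th in (1.93,):
        d([(x,66-138*np.cos(th)*e,40+138*np.sin(th)*e) for x,e in((-60,.05),(60,.05),(60,1),(-60,1))],(0,0,255))
a=cv2.resize(S[0][190:290,340:500],None,fx=4,fy=4,interpolation=cv2.INTER_CUBIC)
b=cv2.resize(S[1][175:275,100:260],None,fx=4,fy=4,interpolation=cv2.INTER_CUBIC)
# note: overlay drawn before upscale
cv2.imwrite('pics/ov.png',cv2.resize(np.vstack([a,b]),None,fx=.74,fy=.74))
E
```

```text
(no output)
```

View pics/ov.png

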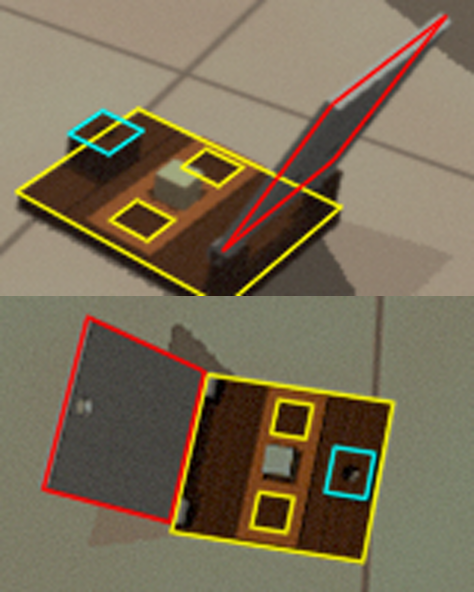

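The overlay fits in both pictures: board, lug, pockets and lid at about 1.93 rad. Candidates for the pin are steel in the stand at scene (226,155), green at (203,150), (189,168) and (260,150), and pink at (212,177). I choose the steel one in the stand, and the crop confirms it. First I fetch the cube at world (515,-149).

Call:
step_arm([
  [[0.003, -0.0563, 0.0, -0.1025], [0.003, -0.0508, 0.0315, -0.1025], [0.003, -0.0508, 0.0315, 0], [0.003, -0.0508, 0.0315, 0], [0.003, -0.0508, 0.0315, 0]],
], claw=0.47, newtons=30)

```text
time: 2.42
ee_pos: [276.6, 287.6, 224.4]
ee_rot: [0.051, 0.705, -0.051, 0.706]
contact_force: [1.2, -0.3, 0.2]
grip_width: 45.5
```

Call:
step_arm([
  [[0.003, -0.0508, 0.0315, 0], [0.003, -0.0508, 0.0315, 0], [0.003, -0.0508, 0.0315, 0], [0.003, -0.0508, 0.0315, 0], [0.003, -0.0508, 0.0315, 0]],
])

```text
time: 3.05
ee_pos: [395.8, 12.8, 209.6]
ee_rot: [0.052, 0.705, -0.052, 0.706]
contact_force: [1.3, 0.9, -1.0]
grip_width: 45.3
```

```bash
python3 go.py 515 -149.4 80 1.425
```

```text
pos [395.7687  12.8153 209.5899] jaw yaw 1.4245540968487789 t 3.05 F [ 1.2752  0.9055 -0.9617] w 45.3 tilt [ 0.0015 -0.0002 -1.    ]
tool shift (before turn): [ 0.1298 -0.1431  0.1414]
turn about x (down => sign -): -0.00044590315122117197 alt 3.1411467504385717 q6 -0.1550219174099271
shift after turn: [ 0.1298 -0.1432  0.1413]
```

Call:
step_arm([
  [[0.032, -0.0358, 0.0353, 0], [0.032, -0.0358, 0.0353, 0], [0.032, -0.0358, 0.0353, 0], [0.032, -0.0358, 0.0353, 0], [0, 0, 0, 0]],
])

```text
time: 3.68
ee_pos: [512.8, -148.5, 76.7]
ee_rot: [0.053, 0.707, -0.051, 0.703]
contact_force: [-1.3, 0.3, -0.2]
grip_width: 45.2
```

```bash
python3 go.py 515 -149.4 21 1.425; python3 - <<'E'
from h import *
t=eyes.grab_frame("top");s=eyes.grab_frame("scene")
a=cv2.resize(t['img'][170:290,255:375],None,fx=4,fy=4);b=cv2.resize(s['img'][140:260,220:340],None,fx=4,fy=4)
cv2.imwrite('pics/p1.png',cv2.resize(np.hstack([a,b]),None,fx=.83,fy=.83))
E
```

```text
pos [ 512.8166 -148.5012   76.7411] jaw yaw 1.4222930134591072 t 3.67 F [-1.3368  0.255  -0.2224] w 45.2 tilt [-0.006   0.0033 -1.    ]
tool shift (before turn): [ 0.0557 -0.0007  0.0027]
turn about x (down => sign -): -0.002706986540892853 alt 3.1388856670489003 q6 -0.37848148652070845
shift after turn: [ 0.0557 -0.0007  0.0026]
```

View pics/p1.png

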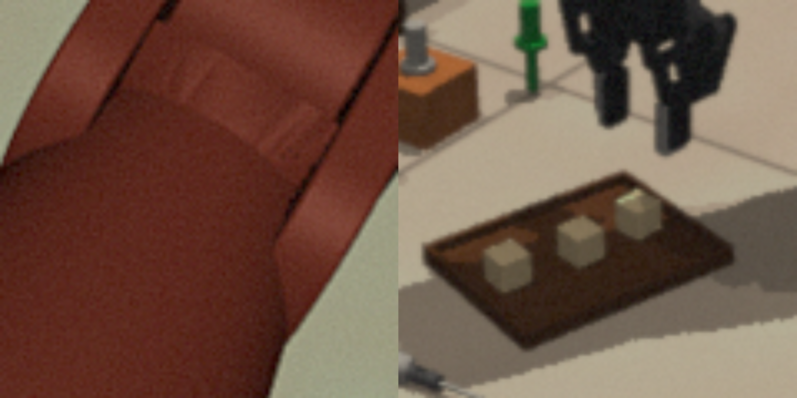

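The picture shows the open fingers straight above the robot-side cube (crop pixel (638,212)). Going down.

```bash
python3 go.py 515 -149.4 21 1.425
```

```text
pos [ 513.6168 -147.1202   80.8403] jaw yaw 1.4244058599097598 t 3.77 F [0.5175 0.1167 0.3014] w 44.9 tilt [-0.0014  0.0011 -1.    ]
tool shift (before turn): [ 0.0598 -0.0021  0.0018]
turn about x (down => sign -): -0.0005941400902402805 alt 3.140998513499553 q6 -0.3777189263498482
shift after turn: [ 0.0598 -0.0021  0.0018]
```

Call:
step_arm([
  [[0.03, -0.0021, 0.0018, 0], [0.02, 0, 0, 0], [0.0098, 0, 0, 0], [0, 0, 0, 0]],
])

```text
time: 4.28
ee_pos: [515.7, -149.1, 22.3]
ee_rot: [0.051, 0.705, -0.051, 0.706]
contact_force: [0.6, 0.2, -0.0]
grip_width: 45.4
```

```bash
python3 go.py 515 -149.4 21 1.425
```

```text
pos [ 515.6824 -149.1107   22.2939] jaw yaw 1.4257643279381418 t 4.28 F [ 0.5986  0.22   -0.0071] w 45.4 tilt [ 0.0008 -0.0003 -1.    ]
tool shift (before turn): [ 0.0013 -0.0004 -0.0006]
turn about x (down => sign -): 0.00076432793814174 alt -3.1408283256516514 q6 -0.3803671985930376
shift after turn: [ 0.0013 -0.0004 -0.0006]
```

Call:
step_arm([
  [[0.0025, 0, 0, 0], [0, 0, 0, 0], [0, 0, 0, 0], [0, 0, 0, 0], [0, 0, 0, 0]],
], claw=1, newtons=35)

```text
time: 4.9
ee_pos: [516.3, -149.9, 20.1]
ee_rot: [0.051, 0.705, -0.052, 0.706]
contact_force: [0.2, 0.1, 5.9]
grip_width: 21.3
```

Call:
step_arm([
  [[-0.02, 0, 0, 0], [-0.03, 0, 0, 0], [-0.03, 0, 0, 0]],
])

```text
time: 5.28
ee_pos: [515.3, -149.5, 99.8]
ee_rot: [0.052, 0.705, -0.051, 0.705]
contact_force: [1.3, -0.3, 0.7]
grip_width: 21.4
```

```bash
python3 go.py 575.2 112.4 100 1.436
```

```text
pos [ 515.344  -149.5125   99.8051] jaw yaw 1.4249000415442996 t 5.28 F [ 1.2823 -0.3494  0.6636] w 21.4 tilt [-0.0003  0.0003 -1.    ]
tool shift (before turn): [-0.0001  0.2678  0.0211]
turn about x (down => sign -): -0.011099958455700332 alt 3.130492695134093 q6 -0.380447394876843
shift after turn: [-0.0001  0.2676  0.0241]
```

Call:
step_arm([
  [[0, 0.0535, 0.0048, -0.011], [0, 0.0535, 0.0048, 0], [0, 0.0535, 0.0048, 0], [0, 0.0535, 0.0048, 0], [0, 0.0535, 0.0048, 0]],
])

```text
time: 5.9
ee_pos: [576.1, 113.9, 99.2]
ee_rot: [0.048, 0.705, -0.048, 0.706]
contact_force: [0.1, -0.8, 0.5]
grip_width: 21.0
```

Call:
step_arm([
  [[0.01, 0, 0, 0], [0, 0, 0, 0]],
])

```text
time: 6.15
ee_pos: [575.0, 111.9, 87.9]
ee_rot: [0.047, 0.706, -0.048, 0.705]
contact_force: [-0.5, -1.4, -0.1]
grip_width: 21.1
```

```bash
python3 go.py 575.2 112.4 29 1.436; python3 - <<'E'
from h import *
s=eyes.grab_frame("scene");np.save('sx.npy',s['img'])
cv2.imwrite('pics/p2.png',cv2.resize(s['img'][160:290,330:500],None,fx=4,fy=4,interpolation=cv2.INTER_CUBIC))
E
```

```text
pos [574.9965 111.9452  87.8925] jaw yaw 1.4364492706578613 t 6.15 F [-0.4634 -1.4339 -0.1109] w 21.1 tilt [-0.002  -0.0002 -1.    ]
tool shift (before turn): [0.0589 0.0005 0.0003]
turn about x (down => sign -): 0.0004492706578613781 alt -3.141143382931932 q6 0.10368449971783648
shift after turn: [0.0589 0.0005 0.0003]
```

View pics/p2.png

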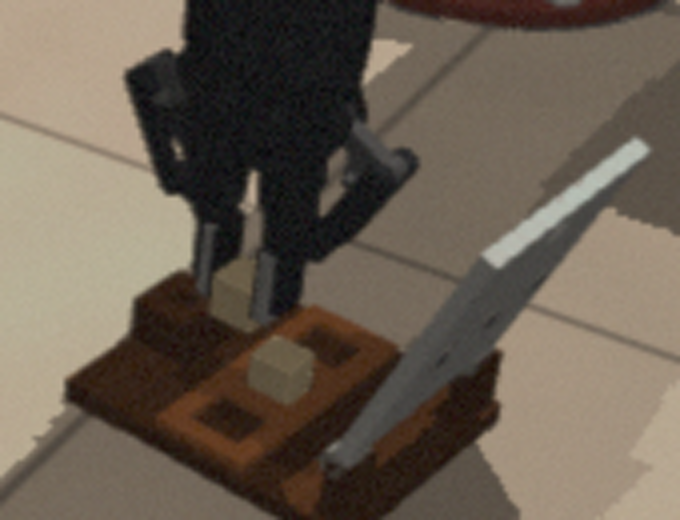

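The cube is held between the pads at crop (240,295), about 60 mm above the +x pocket. Lowering to TCP z 28.

Call:
step_arm([
  [[0.03, 0.0003, 0.0003, 0], [0.018, 0, 0, 0], [0.009, 0, 0, 0], [0.002, 0, 0, 0], [0, 0, 0, 0]],
])

```text
time: 6.82
ee_pos: [576.6, 112.2, 30.7]
ee_rot: [0.048, 0.705, -0.048, 0.706]
contact_force: [-0.5, -0.6, -0.7]
grip_width: 21.0
```

```bash
python3 go.py 575.2 112.4 27.5 1.436
```

```text
pos [576.6412 112.2456  30.6813] jaw yaw 1.4358519334098403 t 6.83 F [-0.5234 -0.622  -0.7045] w 21.0 tilt [ 0.0009  0.     -1.    ]
tool shift (before turn): [ 0.0032 -0.     -0.0015]
turn about x (down => sign -): -0.00014806659015964563 alt 3.1414445869996337 q6 0.10473035903107766
shift after turn: [ 0.0032 -0.     -0.0015]
```

Call:
step_arm([
  [[0.0025, 0, -0.0008, 0], [0, 0, 0, 0], [0, 0, 0, 0]],
])

```text
time: 7.2
ee_pos: [575.5, 112.6, 27.7]
ee_rot: [0.048, 0.705, -0.048, 0.706]
contact_force: [0.9, -0.6, -0.7]
grip_width: 21.1
```

```bash
python3 go.py 575.2 112.4 27.5 1.436
```

```text
pos [575.5105 112.5684  27.7079] jaw yaw 1.4361495689668107 t 7.2 F [ 0.8773 -0.6404 -0.7186] w 21.1 tilt [ 0.0003  0.     -1.    ]
tool shift (before turn): [ 0.0002 -0.0002 -0.0003]
turn about x (down => sign -): 0.0001495689668107314 alt -3.141443084622982 q6 0.10493610192259326
shift after turn: [ 0.0002 -0.0002 -0.0003]
```

Within about 1 mm of the floor with no contact force; release and rise.

Call:
step_arm([
  [[0.0005, 0, 0, 0], [0, 0, 0, 0], [0, 0, 0, 0], [0, 0, 0, 0]],
], claw=0.55)

```text
time: 7.7
ee_pos: [575.4, 112.5, 27.0]
ee_rot: [0.048, 0.705, -0.048, 0.706]
contact_force: [0.0, 0.2, -1.2]
grip_width: 38.4
```

Call:
step_arm([
  [[-0.02, 0, 0, 0], [-0.04, 0, 0, 0], [-0.03, 0, 0, 0], [0, 0, 0, 0]],
])

```text
time: 8.2
ee_pos: [577.6, 112.5, 121.6]
ee_rot: [0.048, 0.703, -0.047, 0.708]
contact_force: [0.4, 0.5, -1.4]
grip_width: 38.5
```

```bash
python3 go.py 563.1 -159.2 100 1.346; python3 - <<'E'
from h import *
s=eyes.grab_frame("scene")
cv2.imwrite('pics/p3.png',cv2.resize(s['img'][160:290,330:500],None,fx=4,fy=4,interpolation=cv2.INTER_CUBIC))
E
```

```text
pos [577.6406 112.4576 121.6213] jaw yaw 1.4360525833560902 t 8.2 F [ 0.3851  0.5116 -1.425 ] w 38.5 tilt [ 0.0064 -0.0001 -1.    ]
tool shift (before turn): [ 0.0216 -0.2712  0.0219]
turn about x (down => sign -): 0.09005258335609012 alt -3.051540070233703 q6 0.10494603403698757
shift after turn: [ 0.0216 -0.2681  0.0462]
```

View pics/p3.png

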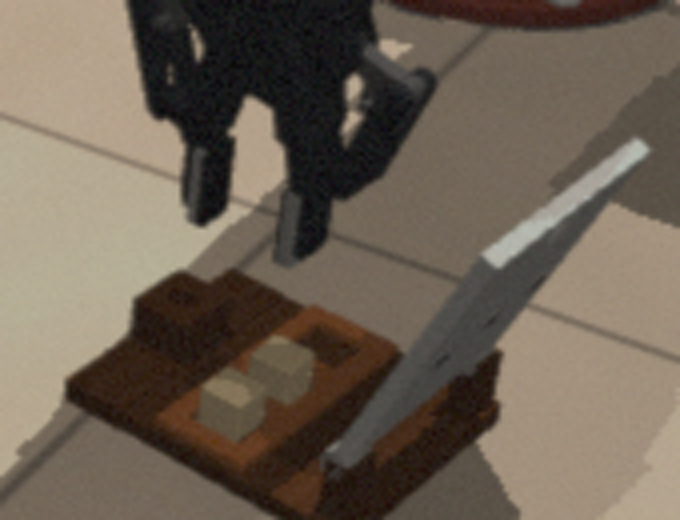

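The cube sits flat in the +x pocket (crop (232,405)) level with the middle one. Next is the middle tray cube at (563,-159).

Call:
step_arm([
  [[0, 0, 0, 0.09], [0, -0.0536, 0.0092, 0], [0, -0.0536, 0.0092, 0], [0, -0.0536, 0.0092, 0], [0, -0.0536, 0.0092, 0]],
])

```text
time: 8.88
ee_pos: [562.7, -106.2, 116.5]
ee_rot: [0.079, 0.703, -0.079, 0.702]
contact_force: [1.2, -0.6, 0.3]
grip_width: 38.5
```

Call:
step_arm([
  [[0.01, -0.0536, 0.0092, 0], [0.03, 0, 0, 0], [0, 0, 0, 0]],
])

```text
time: 9.25
ee_pos: [558.3, -158.4, 74.1]
ee_rot: [0.081, 0.704, -0.079, 0.701]
contact_force: [-0.1, 0.9, 0.3]
grip_width: 38.3
```

```bash
python3 go.py 563.1 -159.2 20 1.346
```

```text
pos [ 558.2869 -158.4041   74.1296] jaw yaw 1.3448800205777052 t 9.25 F [-0.1448  0.9205  0.2516] w 38.3 tilt [-0.0048  0.0029 -1.    ]
tool shift (before turn): [0.0541 0.0002 0.0052]
turn about x (down => sign -): -0.0011199794222949144 alt 3.140472674167498 q6 -0.27588199958975357
shift after turn: [0.0541 0.0002 0.0052]
```

Call:
step_arm([
  [[0.025, 0, 0.003, 0], [0.015, 0, 0, 0], [0.008, 0, 0, 0], [0, 0, 0, 0], [0, 0, 0, 0]],
])

```text
time: 9.88
ee_pos: [563.9, -159.8, 29.8]
ee_rot: [0.079, 0.702, -0.079, 0.703]
contact_force: [0.2, 0.9, 0.2]
grip_width: 38.2
```

```bash
python3 go.py 563.1 -159.2 20 1.346
```

```text
pos [ 563.8756 -159.7872   29.8407] jaw yaw 1.3461955463797985 t 9.88 F [0.2376 0.9088 0.2297] w 38.2 tilt [ 0.0009 -0.0004 -1.    ]
tool shift (before turn): [ 0.0098  0.0004 -0.0009]
turn about x (down => sign -): 0.00019554637979846134 alt -3.1413971072099947 q6 -0.2745638542568093
shift after turn: [ 0.0098  0.0004 -0.0009]
```

Call:
step_arm([
  [[0.0095, 0, -0.0005, 0], [0, 0, 0, 0], [0, 0, 0, 0]],
])

```text
time: 10.25
ee_pos: [562.9, -159.6, 19.4]
ee_rot: [0.079, 0.703, -0.079, 0.703]
contact_force: [-0.2, -0.3, 0.4]
grip_width: 38.6
```

Call:
step_arm([
  [[0, 0, 0, 0], [0, 0, 0, 0], [0, 0, 0, 0], [0, 0, 0, 0]],
], claw=1)

```text
time: 10.75
ee_pos: [563.2, -159.7, 19.8]
ee_rot: [0.079, 0.702, -0.079, 0.703]
contact_force: [0.3, 0.4, 2.9]
grip_width: 21.3
```

Call:
step_arm([
  [[-0.02, 0, 0, 0], [-0.03, 0, 0, 0], [-0.03, 0, 0, 0]],
])

```text
time: 11.12
ee_pos: [562.9, -159.5, 101.5]
ee_rot: [0.079, 0.703, -0.079, 0.703]
contact_force: [0.7, -0.2, 0.0]
grip_width: 21.2
```

```bash
python3 go.py 499.8 122.6 110 1.436
```

```text
pos [ 562.9187 -159.5352  101.4974] jaw yaw 1.346043105193802 t 11.12 F [ 0.7378 -0.1883  0.0388] w 21.2 tilt [ 0.0004 -0.0001 -1.    ]
tool shift (before turn): [-0.0085  0.261  -0.1244]
turn about x (down => sign -): -0.08995689480619795 alt 3.051635758783595 q6 -0.27482698252073245
shift after turn: [-0.0085  0.2711 -0.1005]
```

Call:
step_arm([
  [[0, 0, 0, -0.09], [0, 0.0542, -0.0201, 0], [0, 0.0542, -0.0201, 0], [0, 0.0542, -0.0201, 0], [0, 0.0542, -0.0201, 0]],
])

```text
time: 11.75
ee_pos: [512.0, 67.7, 100.9]
ee_rot: [0.048, 0.705, -0.048, 0.706]
contact_force: [1.1, 0.6, 0.2]
grip_width: 21.1
```

Call:
step_arm([
  [[0, 0.0542, -0.0201, 0], [0.02, 0, 0, 0], [0, 0, 0, 0], [0, 0, 0, 0]],
])

```text
time: 12.25
ee_pos: [500.2, 122.0, 80.6]
ee_rot: [0.048, 0.705, -0.048, 0.706]
contact_force: [0.3, -0.9, -0.1]
grip_width: 21.2
```

```bash
python3 go.py 499.8 122.6 27.5 1.436
```

```text
pos [500.2353 121.9718  80.5957] jaw yaw 1.4352031679981128 t 12.25 F [ 0.2978 -0.8926 -0.1006] w 21.2 tilt [ 0.0008  0.     -1.    ]
tool shift (before turn): [ 0.0531  0.0006 -0.0006]
turn about x (down => sign -): -0.0007968320018871822 alt 3.140795821587906 q6 0.1203004112611272
shift after turn: [ 0.0531  0.0006 -0.0006]
```

Call:
step_arm([
  [[0.025, 0.0004, -0.0003, 0], [0.018, 0, 0, 0], [0.007, 0, 0, 0], [0, 0, 0, 0], [0, 0, 0, 0]],
])

```text
time: 12.88
ee_pos: [500.1, 122.8, 30.3]
ee_rot: [0.048, 0.705, -0.048, 0.706]
contact_force: [0.4, 0.4, -0.6]
grip_width: 21.1
```

```bash
python3 go.py 499.8 122.6 27.2 1.436
```

```text
pos [500.0745 122.8362  30.2693] jaw yaw 1.43584892305061 t 12.88 F [ 0.3618  0.4376 -0.5896] w 21.1 tilt [ 0.001   0.0001 -1.    ]
tool shift (before turn): [ 0.0031 -0.0003 -0.0002]
turn about x (down => sign -): -0.00015107694938998328 alt 3.1414415766404034 q6 0.12134459236994129
shift after turn: [ 0.0031 -0.0003 -0.0002]
```

Call:
step_arm([
  [[0.0028, 0, 0, 0], [0, 0, 0, 0], [0, 0, 0, 0]],
])

```text
time: 13.25
ee_pos: [499.6, 122.9, 26.8]
ee_rot: [0.048, 0.705, -0.048, 0.706]
contact_force: [0.1, 0.0, 0.0]
grip_width: 21.3
```

Call:
step_arm([
  [[0, 0, 0, 0], [0, 0, 0, 0], [0, 0, 0, 0], [0, 0, 0, 0]],
], claw=0.55)

```text
time: 13.75
ee_pos: [499.5, 122.9, 26.7]
ee_rot: [0.048, 0.705, -0.048, 0.706]
contact_force: [-0.3, -0.6, -0.6]
grip_width: 38.4
```

Call:
step_arm([
  [[-0.02, 0, 0, 0], [-0.04, 0, 0, 0], [-0.06, 0, 0, 0], [-0.06, 0, 0, 0], [-0.03, 0, 0, 0]],
])

```text
time: 14.38
ee_pos: [500.5, 122.9, 240.5]
ee_rot: [0.048, 0.704, -0.047, 0.707]
contact_force: [0.2, 0.5, -0.4]
grip_width: 38.2
```

```bash
python3 go.py 563 260 230 1.436; python3 - <<'E'
from h import *
s=eyes.grab_frame("scene")
cv2.imwrite('pics/p4.png',cv2.resize(s['img'][160:290,330:500],None,fx=4,fy=4,interpolation=cv2.INTER_CUBIC))
E
```

```text
pos [500.5096 122.9173 240.5247] jaw yaw 1.436056996145766 t 14.38 F [ 0.1873  0.4986 -0.422 ] w 38.2 tilt [ 0.0044  0.     -1.    ]
tool shift (before turn): [0.0108 0.1442 0.0435]
turn about x (down => sign -): 5.699614576615275e-05 alt -3.141535657444027 q6 0.12130303230421084
shift after turn: [0.0108 0.1442 0.0435]
```

View pics/p4.png

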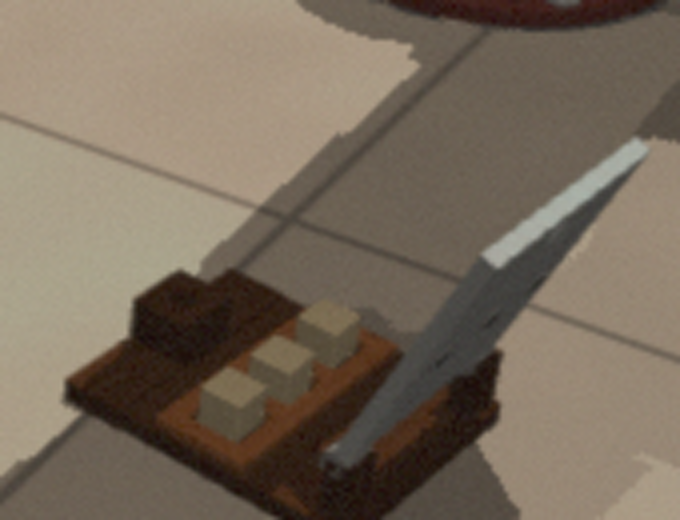

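All three cubes sit flat in a row in the pockets (crop (232,405), (281,370), (328,333)). Now the lid: I go over it with closed jaws, come down behind it, and sweep it toward the jig's -y.

Call:
step_arm([
  [[0, 0.05, 0.0115, 0], [0, 0.05, 0.0115, 0], [0, 0.05, 0.0115, 0], [0, 0.02, 0.003, 0], [0.02, 0, 0, 0]],
], claw=1)

```text
time: 15.05
ee_pos: [560.3, 288.1, 217.2]
ee_rot: [0.047, 0.705, -0.047, 0.706]
contact_force: [-0.1, -1.3, -0.4]
grip_width: 0.2
```

Call:
step_arm([
  [[0.04, 0, 0, 0], [0.035, 0, 0, 0], [0, 0, 0, 0]],
])

```text
time: 15.42
ee_pos: [557.5, 285.8, 138.4]
ee_rot: [0.047, 0.707, -0.048, 0.704]
contact_force: [-0.5, 0.2, 0.5]
grip_width: 0.0
```

```bash
python3 go.py 553.6 236 138 1.436; python3 - <<'E'
from h import *
s=eyes.grab_frame("scene")
cv2.imwrite('pics/p5.png',cv2.resize(s['img'][140:290,330:530],None,fx=4,fy=4,interpolation=cv2.INTER_CUBIC))
E
```

```text
pos [557.4528 285.7551 138.4077] jaw yaw 1.4360378814142607 t 15.43 F [-0.4797  0.1866  0.5174] w 0.0 tilt [-0.0056 -0.0015 -1.    ]
tool shift (before turn): [ 0.0005 -0.0498  0.0029]
turn about x (down => sign -): 3.78814142607542e-05 alt -3.1415547721755326 q6 0.4000302490474718
shift after turn: [ 0.0005 -0.0498  0.0029]
```

View pics/p5.png

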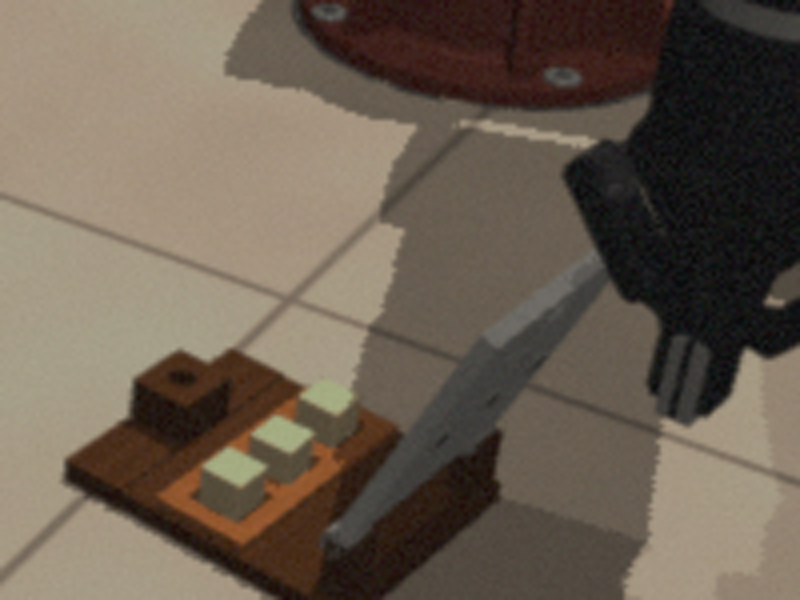

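The closed jaws are behind the lid (crop (680,375)), which is untouched. Sweep gently, watching force.

Call:
step_arm([
  [[0, -0.02, 0, 0], [0, -0.015, 0, 0], [0, -0.012, 0, 0], [0, -0.012, 0, 0], [0, -0.012, 0, 0]],
])

```text
time: 16.1
ee_pos: [551.2, 216.9, 146.3]
ee_rot: [0.049, 0.704, -0.046, 0.707]
contact_force: [-10.1, 8.4, 31.7]
grip_width: -0.0
```

Call:
step_arm([
  [[0, -0.012, 0, 0], [0, -0.012, 0, 0], [0, -0.012, 0, 0], [0, -0.012, 0, 0], [0, -0.012, 0, 0]],
])

```text
time: 16.73
ee_pos: [541.5, 155.7, 141.3]
ee_rot: [0.048, 0.706, -0.048, 0.705]
contact_force: [-0.1, 1.3, -0.7]
grip_width: 0.1
```

```bash
python3 go.py 546.6 185 138 1.436; python3 - <<'E'
from h import *
s=eyes.grab_frame("scene")
cv2.imwrite('pics/p6.png',cv2.resize(s['img'][140:290,330:530],None,fx=4,fy=4,interpolation=cv2.INTER_CUBIC))
E
```

```text
pos [541.4919 155.7341 141.2741] jaw yaw 1.4359003535084516 t 16.73 F [-0.1376  1.2963 -0.6521] w 0.1 tilt [-0.0009  0.0001 -1.    ]
tool shift (before turn): [0.0033 0.0297 0.0011]
turn about x (down => sign -): -9.964649154836636e-05 alt 3.1414930070982447 q6 0.18277906913023373
shift after turn: [0.0033 0.0297 0.0011]
```

View pics/p6.png

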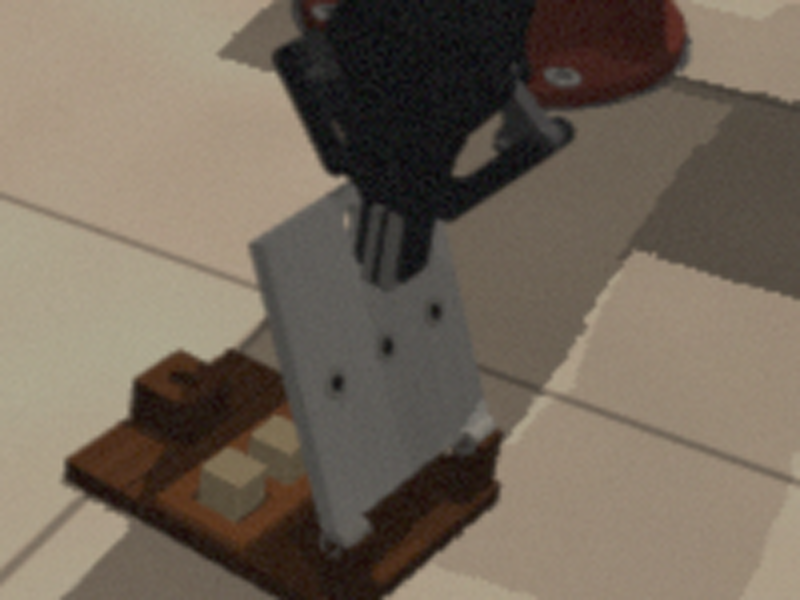

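The lid is now past upright, leaning forward (~1.2 rad), and the fingers bear on its outer face. A brief 33 N came from the knuckle over its edge, and it is gone now. Continue sweeping.

Call:
step_arm([
  [[0, -0.012, 0, 0], [0, -0.012, 0, 0], [0, -0.012, 0, 0], [0, -0.012, 0, 0], [0, -0.012, 0, 0]],
])

```text
time: 17.4
ee_pos: [533.7, 96.2, 141.7]
ee_rot: [0.048, 0.705, -0.048, 0.706]
contact_force: [-0.5, 0.7, 0.4]
grip_width: -0.0
```

Call:
step_arm([
  [[0, -0.012, 0, 0], [0, -0.012, 0, 0], [0, -0.012, 0, 0], [0, -0.01, 0, 0], [0, 0, 0, 0]],
])

```text
time: 18.02
ee_pos: [527.6, 50.8, 141.7]
ee_rot: [0.048, 0.705, -0.048, 0.705]
contact_force: [0.2, -0.6, 0.1]
grip_width: -0.0
```

```bash
python3 go.py 529.7 60 80 1.436; python3 - <<'E'
from h import *
s=eyes.grab_frame("scene")
cv2.imwrite('pics/p7.png',cv2.resize(s['img'][140:290,330:530],None,fx=4,fy=4,interpolation=cv2.INTER_CUBIC))
E
```

```text
pos [527.6483  50.8156 141.7139] jaw yaw 1.4350753871272686 t 18.02 F [ 0.2061 -0.5548  0.1166] w -0.0 tilt [ 0.      0.0001 -1.    ]
tool shift (before turn): [0.0617 0.0094 0.0008]
turn about x (down => sign -): -0.0009246128727313785 alt 3.1406680407170615 q6 -0.015296148140800622
shift after turn: [0.0617 0.0094 0.0008]
```

View pics/p7.png

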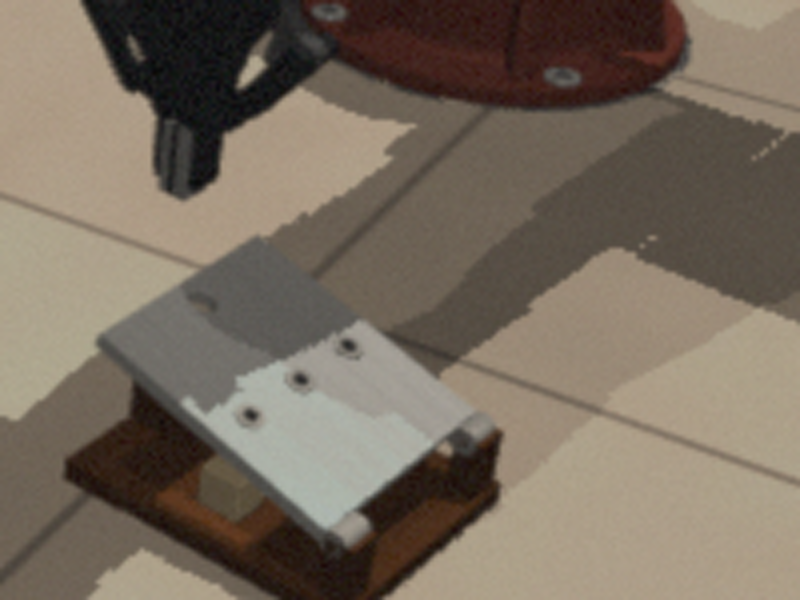

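The lid is free of the fingers and sinking shut under its weight. I follow it down with the fingertips (beside the hole) to confirm it closes.

Call:
step_arm([
  [[0.02, 0.02, 0, 0], [0.03, 0.01, 0, 0], [0.02, 0, 0, 0], [0.008, 0, 0, 0], [0.004, 0, 0, 0]],
])

```text
time: 18.7
ee_pos: [531.9, 80.9, 59.8]
ee_rot: [0.048, 0.705, -0.048, 0.706]
contact_force: [0.5, 0.1, 0.0]
grip_width: -0.1
```

```bash
python3 go.py 529.7 60 80 1.436; python3 - <<'E'
from h import *
s=eyes.grab_frame("scene")
cv2.imwrite('pics/p8.png',cv2.resize(s['img'][140:290,330:530],None,fx=4,fy=4,interpolation=cv2.INTER_CUBIC))
E
```

```text
pos [531.8866  80.8982  59.8119] jaw yaw 1.4356428367427023 t 18.7 F [0.4698 0.1131 0.0199] w -0.1 tilt [ 0.0002  0.     -1.    ]
tool shift (before turn): [-0.0202 -0.021   0.0007]
turn about x (down => sign -): -0.00035716325729762133 alt 3.1412354903324955 q6 0.042787049648872935
shift after turn: [-0.0202 -0.021   0.0006]
```

View pics/p8.png

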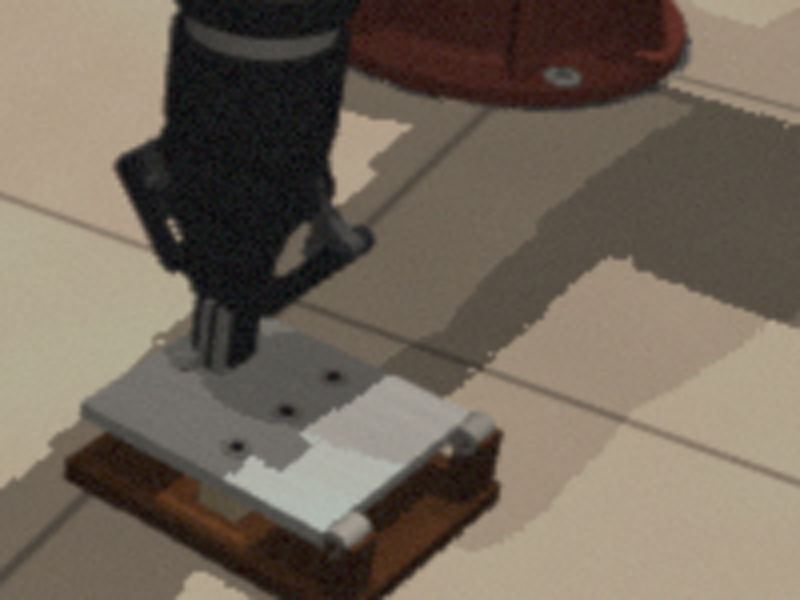

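Now a gentle touch to make sure it is down.

Call:
step_arm([
  [[0.004, 0, 0, 0], [0.003, 0, 0, 0], [0.002, 0, 0, 0], [0, 0, 0, 0]],
])

```text
time: 19.25
ee_pos: [532.0, 81.1, 52.0]
ee_rot: [0.048, 0.705, -0.048, 0.706]
contact_force: [-5.7, -0.5, 10.7]
grip_width: 0.0
```

The tips touch at TCP z 52 (tip z 44, the shut lid's top), so the lid is down. Rise and go to the pin.

Call:
step_arm([
  [[-0.02, 0, 0, 0], [-0.04, 0, 0, 0], [-0.06, 0, 0, 0], [-0.03, -0.05, 0, 0], [0, -0.06, 0, 0]],
], claw=0.5)

```text
time: 19.88
ee_pos: [518.4, -28.8, 204.2]
ee_rot: [0.046, 0.704, -0.047, 0.708]
contact_force: [1.2, 0.0, -0.9]
grip_width: 42.8
```

```bash
python3 go.py 488.3 -367 150 1.436
```

```text
pos [518.359  -28.8019 204.184 ] jaw yaw 1.4384843845805617 t 19.88 F [ 1.1639  0.0253 -0.9005] w 42.8 tilt [ 0.0055 -0.0016 -1.    ]
tool shift (before turn): [ 0.0545 -0.3392  0.0145]
turn about x (down => sign -): 0.0024843845805617715 alt -3.139108269009231 q6 -0.1756111972732208
shift after turn: [ 0.0545 -0.3391  0.0154]
```

Call:
step_arm([
  [[0, -0.0565, 0.0025, 0], [0, -0.0565, 0.0025, 0], [0, -0.0565, 0.0025, 0], [0, -0.0565, 0.0025, 0], [0, -0.0565, 0.0025, 0]],
])

```text
time: 20.5
ee_pos: [491.0, -311.4, 200.9]
ee_rot: [0.048, 0.705, -0.048, 0.706]
contact_force: [0.5, -0.6, -0.1]
grip_width: 42.9
```

Call:
step_arm([
  [[0.02, -0.0565, 0.0025, 0], [0.03, 0, 0, 0], [0, 0, 0, 0], [0, 0, 0, 0]],
])

```text
time: 21.0
ee_pos: [486.7, -365.4, 151.9]
ee_rot: [0.047, 0.705, -0.048, 0.706]
contact_force: [-0.7, 0.2, 0.6]
grip_width: 42.8
```

```bash
python3 go.py 488.3 -367 61 1.436; python3 - <<'E'
from h import *
s=eyes.grab_frame("scene");t=eyes.grab_frame("top")
import pickle; pickle.dump((s,t),open('f1.pkl','wb'))
a=cv2.resize(s['img'][90:210,160:300],None,fx=4,fy=4,interpolation=cv2.INTER_CUBIC)
b=cv2.resize(t['img'][175:275,150:250],None,fx=4.8,fy=4.8,interpolation=cv2.INTER_CUBIC)
cv2.imwrite('pics/p9.png',cv2.resize(np.hstack([a,b]),None,fx=.76,fy=.76))
E
```

```text
pos [ 486.6523 -365.4488  151.9184] jaw yaw 1.4367077766024938 t 21.0 F [-0.7186  0.2117  0.6442] w 42.8 tilt [ 0.0007 -0.0006 -1.    ]
tool shift (before turn): [ 0.0909 -0.0013  0.0018]
turn about x (down => sign -): 0.0007077766024938814 alt -3.1408848769872995 q6 -0.7246852116177069
shift after turn: [ 0.0909 -0.0013  0.0018]
```

View pics/p9.png

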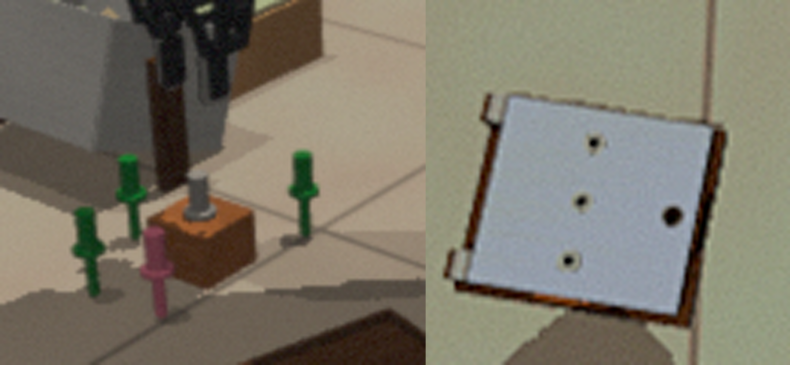

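The left crop shows the fingers above the steel pin in its stand; the right crop shows the lid shut with a dark pin hole at (672,215). Measure that hole now.

```bash
python3 - <<'E'
from h import *
import pickle
s,t=pickle.load(open('f1.pkl','rb'))
def blob(f,world,h=7,k=8):
    r,c=proj(f,world); r0,c0=int(r)-h,int(c)-h
    g=f['img'].mean(2).astype(np.float32)[r0:r0+2*h+1,c0:c0+2*h+1]
    G=cv2.GaussianBlur(cv2.resize(g,None,fx=k,fy=k,interpolation=cv2.INTER_CUBIC),(0,0),3)
    th=(np.median(G)+G.min())/2; n,l,st,ce=cv2.connectedComponentsWithStats((G<th).astype(np.uint8))
    j=min(range(1,n),key=lambda i:np.hypot(*(ce[i]-h*k-k/2)))
    u,v=ce[j]; at=np.array([r0+(v+.5)/k-.5,c0+(u+.5)/k-.5]); print(at,'pred',(r,c),'area px',st[j,4]/k/k); return at
a=blob(t,(529.7,60,44)); print(atz(t,a,44))
for x in(-38,0,38): # drill holes
    p=(537.5+x*.991,117.5-x*.1346,44); a=blob(t,p,5); print(p,atz(t,a,44))
a=blob(s,(529.7,60,44)); print('scene',atz(s,a,44))
E
```

```text
[233.79865669 217.18811526] pred (np.float64(233.56133426108218), np.float64(217.2125055453928)) area px 19.046875
[529.15062776  60.02455912  44.        ]
[245.97720126 188.66784591] pred (np.float64(246.0837078675362), np.float64(188.8965335418418)) area px 4.96875
(499.842, 122.6148, 44) [500.07519485 123.15155031  44.        ]
[229.71202316 192.20623297] pred (np.float64(229.75702133700648), np.float64(192.3382220504982)) area px 5.734375
(537.5, 117.5, 44) [537.59906426 117.80991605  44.        ]
[213.6594764  195.65505162] pred (np.float64(213.74751339670286), np.float64(195.71304886574657)) area px 5.296875
(575.158, 112.3852, 44) [575.36396531 112.53393076  44.        ]
[230.3865 375.8165] pred (np.float64(230.32739301610783), np.float64(375.6376652920099)) area px 19.53125
scene [529.6694041   60.36741584  44.        ]
```

Call:
step_arm([
  [[0.04, -0.0013, 0.0018, 0], [0.03, 0, 0, 0], [0.01, 0, 0, 0], [0, 0, 0, 0], [0, 0, 0, 0]],
])

```text
time: 21.72
ee_pos: [488.7, -368.0, 72.6]
ee_rot: [0.047, 0.705, -0.048, 0.706]
contact_force: [-1.0, -0.8, -0.5]
grip_width: 42.7
```

```bash
python3 go.py 488.3 -367 61 1.436
```

```text
pos [ 488.6698 -368.0081   72.6218] jaw yaw 1.4362237647069245 t 21.73 F [-0.9913 -0.7943 -0.513 ] w 42.7 tilt [ 0.0017 -0.0019 -1.    ]
tool shift (before turn): [ 0.0116  0.001  -0.0005]
turn about x (down => sign -): 0.0002237647069245341 alt -3.1413688888828686 q6 -0.7243986001628463
shift after turn: [ 0.0116  0.001  -0.0005]
```

Call:
step_arm([
  [[0.008, 0.0008, -0.0003, 0], [0.0035, 0, 0, 0], [0, 0, 0, 0], [0, 0, 0, 0]],
])

```text
time: 22.22
ee_pos: [487.7, -366.5, 59.3]
ee_rot: [0.048, 0.705, -0.048, 0.706]
contact_force: [0.5, -0.2, -0.3]
grip_width: 42.5
```

Call:
step_arm([
  [[0, 0, 0, 0], [0, 0, 0, 0], [0, 0, 0, 0], [0, 0, 0, 0], [0, 0, 0, 0]],
], claw=1, newtons=60)

```text
time: 22.85
ee_pos: [487.8, -366.6, 59.5]
ee_rot: [0.048, 0.705, -0.048, 0.706]
contact_force: [1.3, 0.6, 4.2]
grip_width: 14.2
```

```bash
for i in 1; do python3 go.py 488.3 -367 61 1.436;done
```

```text
pos [ 487.8436 -366.5934   59.49  ] jaw yaw 1.436027037988446 t 22.85 F [1.2596 0.5653 4.1572] w 14.2 tilt [ 0.0004 -0.0003 -1.    ]
tool shift (before turn): [-0.0015 -0.0003  0.0005]
turn about x (down => sign -): 2.7037988446165784e-05 alt -3.1415656156013467 q6 -0.7237354808854016
shift after turn: [-0.0015 -0.0003  0.0005]
```

Gripped. Lifting straight up.

Call:
step_arm([
  [[-0.01, 0, 0, 0], [-0.02, 0, 0, 0], [-0.03, 0, 0, 0], [-0.04, 0, 0, 0], [-0.04, 0, 0, 0]],
])

```text
time: 23.48
ee_pos: [487.6, -366.4, 201.8]
ee_rot: [0.047, 0.705, -0.048, 0.706]
contact_force: [0.9, -1.0, -1.0]
grip_width: 14.1
```

```bash
python3 go.py 529.5 60.1 200 1.436; python3 - <<'E'
from h import *
s=eyes.grab_frame("scene")
cv2.imwrite('pics/p10.png',cv2.resize(s['img'][70:210,160:300],None,fx=4,fy=4,interpolation=cv2.INTER_CUBIC))
E
```

```text
pos [ 487.6034 -366.4162  201.8065] jaw yaw 1.4360117193719713 t 23.48 F [ 0.8604 -1.0426 -1.029 ] w 14.1 tilt [ 0.0006 -0.0007 -1.    ]
tool shift (before turn): [ 0.0016  0.4283 -0.0158]
turn about x (down => sign -): 1.1719371971308234e-05 alt -3.1415809342178216 q6 -0.7237860103030052
shift after turn: [ 0.0016  0.4283 -0.0158]
```

View pics/p10.png

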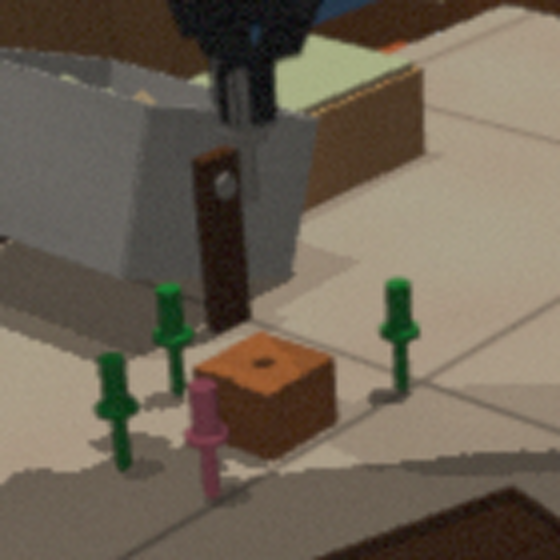

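The pin is out of the stand and hangs below the jaws (crop (248,170)); the stand hole is empty. Moving over the jig.

Call:
step_arm([
  [[0, 0.0535, -0.002, 0], [0, 0.0535, -0.002, 0], [0, 0.0535, -0.002, 0], [0, 0.0535, -0.002, 0], [0, 0.0535, -0.002, 0]],
])

```text
time: 24.15
ee_pos: [513.8, -98.4, 200.5]
ee_rot: [0.048, 0.705, -0.048, 0.706]
contact_force: [1.2, 0.4, -0.8]
grip_width: 14.4
```

Call:
step_arm([
  [[0.01, 0.0535, -0.002, 0], [0.03, 0.0535, -0.002, 0], [0.03, 0.0535, -0.002, 0], [0.015, 0, 0, 0], [0, 0, 0, 0]],
])

```text
time: 24.78
ee_pos: [528.8, 59.7, 113.9]
ee_rot: [0.047, 0.706, -0.047, 0.705]
contact_force: [0.0, -1.2, -0.9]
grip_width: 13.9
```

```bash
python3 go.py 529.5 60.1 110 1.436; python3 - <<'E'
from h import *
s=eyes.grab_frame("scene");t=eyes.grab_frame("top")
import pickle; pickle.dump((s,t),open('f2.pkl','wb'))
cv2.imwrite('pics/p11.png',cv2.resize(s['img'][160:260,320:450],None,fx=6,fy=6,interpolation=cv2.INTER_CUBIC))
E
python3 go.py 529.5 60.1 110 1.436
```

```text
pos [528.8028  59.7311 113.9391] jaw yaw 1.4366048056815885 t 24.77 F [ 0.0097 -1.1991 -0.927 ] w 13.9 tilt [-0.0012 -0.0001 -1.    ]
tool shift (before turn): [0.0039 0.0005 0.0006]
turn about x (down => sign -): 0.0006048056815886049 alt -3.1409878479082045 q6 0.0008349891424427353
shift after turn: [0.0039 0.0005 0.0006]
pos [529.9548  58.7081 115.5561] jaw yaw 1.4347042596061925 t 24.88 F [ 0.2037 -0.0706 -0.4069] w 14.6 tilt [ 0.0015 -0.0004 -1.    ]
tool shift (before turn): [ 0.0056  0.0013 -0.0006]
turn about x (down => sign -): -0.0012957403938074208 alt 3.1402969131959857 q6 0.001010758146307385
shift after turn: [ 0.0056  0.0013 -0.0006]
```

View pics/p11.png

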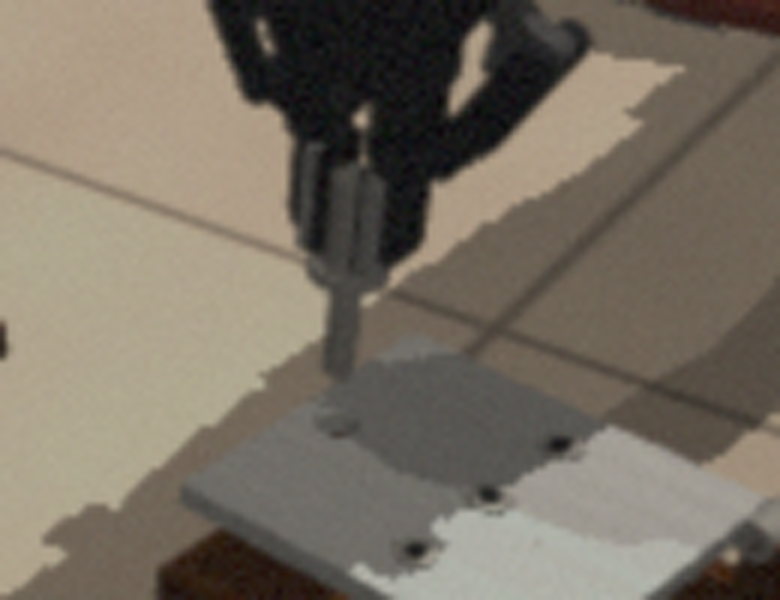

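```bash
python3 - <<'E'
from h import *
import pickle
s,t=pickle.load(open('f2.pkl','rb'))
for z in (44,62,80,100): 
    r,c=proj(s,(529.5,60.1,z)); print(z,'crop px',(c-320+.5)*6-.5,(r-160+.5)*6-.5)
for d in ((1,0),(0,1)):
    print(d,(proj(s,(529.5+d[0],60.1+d[1],62))-proj(s,(529.5,60.1,62)))*6)
E
python3 go.py 529.5 60.1 110 1.436
```

```text
44 crop px 336.91603168838753 424.2822627146698
62 crop px 341.85059479336905 377.33146727628633
80 crop px 346.8855956063139 329.42503905328556
100 crop px 352.60161058001074 275.03897811065735
(1, 0) [ 1.43709412 -1.56809328]
(0, 1) [1.07223251 2.82276327]
pos [529.9548  58.7081 115.5561] jaw yaw 1.4347042596061925 t 24.88 F [ 0.2037 -0.0706 -0.4069] w 14.6 tilt [ 0.0015 -0.0004 -1.    ]
tool shift (before turn): [ 0.0056  0.0013 -0.0006]
turn about x (down => sign -): -0.0012957403938074208 alt 3.1402969131959857 q6 0.001010758146307385
shift after turn: [ 0.0056  0.0013 -0.0006]
```

The pin is upright with its tip at crop (340,378), just over the hole at (337,425), and about 1 mm short in y. I correct and insert with small steps.

Call:
step_arm([
  [[0.008, 0.0011, -0.0003, 0], [0.005, 0, 0, 0], [0, 0, 0, 0], [0, 0, 0, 0]],
])

```text
time: 25.38
ee_pos: [529.2, 60.8, 101.3]
ee_rot: [0.048, 0.705, -0.048, 0.706]
contact_force: [-0.3, -0.4, -1.8]
grip_width: 14.3
```

```bash
python3 go.py 529.5 60.1 98 1.436;  python3 - <<'E'
from h import *
s=eyes.grab_frame("scene")
cv2.imwrite('pics/p12.png',cv2.resize(s['img'][170:250,330:420],None,fx=7,fy=7,interpolation=cv2.INTER_CUBIC))
E
python3 go.py 529.5 60.1 98 1.436
```

```text
pos [529.2291  60.8202 101.3152] jaw yaw 1.4357971131370544 t 25.38 F [-0.326  -0.3664 -1.7838] w 14.3 tilt [ 0.0001  0.0001 -1.    ]
tool shift (before turn): [ 0.0033 -0.0007  0.0004]
turn about x (down => sign -): -0.00020288686294556157 alt 3.1413897667268476 q6 0.0036317760304109743
shift after turn: [ 0.0033 -0.0007  0.0004]
pos [529.307   60.8368 101.4177] jaw yaw 1.4358543093339677 t 25.43 F [-0.5057 -0.2064 -1.129 ] w 14.0 tilt [ 0.0003  0.     -1.    ]
tool shift (before turn): [ 0.0034 -0.0007  0.0003]
turn about x (down => sign -): -0.00014569066603220548 alt 3.141446962923761 q6 0.003638825063367051
shift after turn: [ 0.0034 -0.0007  0.0003]
```

View pics/p12.png

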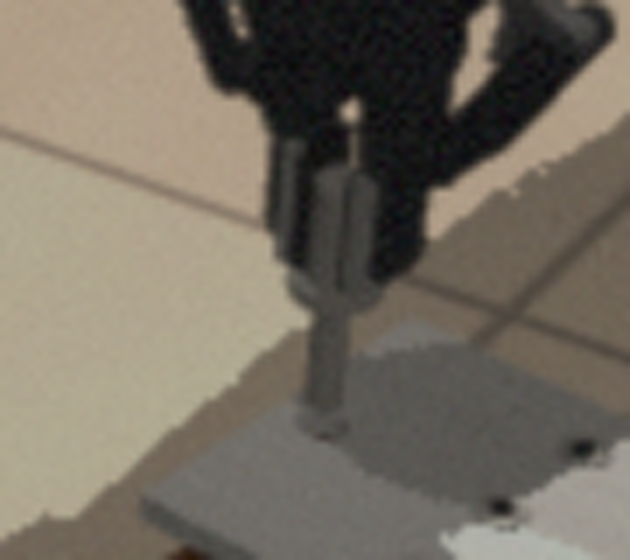

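The tip is over the hole (crop (323,425)). Descending.

Call:
step_arm([
  [[0.003, -0.0005, 0.0002, 0], [0.003, 0, 0, 0], [0.003, 0, 0, 0], [0, 0, 0, 0]],
])

```text
time: 25.92
ee_pos: [529.1, 60.5, 91.8]
ee_rot: [0.048, 0.706, -0.048, 0.705]
contact_force: [-0.2, 0.2, -0.0]
grip_width: 14.5
```

```bash
python3 go.py 529.5 60.1 58.5 1.436
```

```text
pos [529.0567  60.465   91.7927] jaw yaw 1.4359803116272647 t 25.93 F [-0.2473  0.2233 -0.0116] w 14.5 tilt [-0.0006  0.0002 -1.    ]
tool shift (before turn): [ 0.0333 -0.0003  0.0005]
turn about x (down => sign -): -1.968837273524926e-05 alt 3.141572965217058 q6 0.0027187213577668755
shift after turn: [ 0.0333 -0.0003  0.0005]
```

Tip is inside the lid hole (tip z ≈ 39) without force. Next is the lug hole at z 35.

Call:
step_arm([
  [[0.003, 0, 0.0002, 0], [0.004, 0, 0, 0], [0.004, 0, 0, 0], [0, 0, 0, 0]],
])

```text
time: 26.42
ee_pos: [529.2, 60.4, 80.7]
ee_rot: [0.048, 0.706, -0.048, 0.705]
contact_force: [0.3, 0.3, -1.0]
grip_width: 14.6
```

Call:
step_arm([
  [[0.005, 0, 0, 0], [0.005, 0, 0, 0], [0.004, 0, 0, 0], [0, 0, 0, 0]],
])

```text
time: 26.92
ee_pos: [529.2, 60.4, 66.7]
ee_rot: [0.048, 0.706, -0.048, 0.705]
contact_force: [-0.1, -0.7, -0.3]
grip_width: 14.5
```

```bash
python3 go.py 529.5 60.1 58.5 1.436
```

```text
pos [529.213   60.4458  66.7404] jaw yaw 1.4359649990110073 t 26.93 F [-0.0997 -0.6617 -0.3037] w 14.5 tilt [-0.0007  0.0002 -1.    ]
tool shift (before turn): [ 0.0082 -0.0003  0.0003]
turn about x (down => sign -): -3.500098899267279e-05 alt 3.1415576526008007 q6 0.0027346549528070646
shift after turn: [ 0.0082 -0.0003  0.0003]
```

Sliding freely. Raise the grip for the final press and approach seating.

Call:
step_arm([
  [[0.004, 0, 0, 0], [0.002, 0, 0, 0], [0.001, 0, 0, 0], [0, 0, 0, 0]],
], newtons=80)

```text
time: 27.42
ee_pos: [529.5, 60.4, 60.2]
ee_rot: [0.048, 0.706, -0.048, 0.705]
contact_force: [0.0, -0.6, -1.0]
grip_width: 13.3
```

Call:
step_arm([
  [[0.001, 0, 0, 0], [0, 0, 0, 0], [0, 0, 0, 0]],
])

```text
time: 27.8
ee_pos: [529.5, 60.4, 59.2]
ee_rot: [0.048, 0.705, -0.048, 0.706]
contact_force: [-0.0, 1.2, -0.9]
grip_width: 13.9
```

Call:
step_arm([
  [[0.001, 0, 0, 0], [0, 0, 0, 0], [0, 0, 0, 0]],
])

```text
time: 28.18
ee_pos: [529.7, 60.4, 58.5]
ee_rot: [0.048, 0.705, -0.048, 0.706]
contact_force: [-1.8, -1.3, 3.9]
grip_width: 13.7
```

Call:
step_arm([
  [[0.0007, 0, 0, 0], [0, 0, 0, 0], [0, 0, 0, 0]],
])

```text
time: 28.55
ee_pos: [529.7, 60.4, 58.4]
ee_rot: [0.048, 0.705, -0.048, 0.706]
contact_force: [-4.5, 0.5, 10.2]
grip_width: 13.7
```

Seated: TCP z 58.4 (expected 58.5), force about 10 N. There is some side force in -x, so I ease it and take readings.

Call:
step_arm([
  [[0, 0, -0.0003, 0], [0, 0, 0, 0], [0, 0, 0, 0]],
])

```text
time: 28.92
ee_pos: [529.7, 60.4, 58.4]
ee_rot: [0.048, 0.705, -0.048, 0.706]
contact_force: [-3.5, 0.2, 9.2]
grip_width: 13.9
```

```bash
python3 - <<'E'
from h import *
for i in range(4):
    s=eyes.grab_frame("scene"); print(manip.get_state()['contact_force'].round(1),manip.get_state()['ee_pos'].round(1))
t=eyes.grab_frame("top")
a=cv2.resize(s['img'][150:290,330:500],None,fx=4,fy=4,interpolation=cv2.INTER_CUBIC)
cv2.imwrite('pics/p13.png',a); cv2.imwrite('pics/p13s.png',s['img'])
E
```

```text
[-2.5  0.7  8.4] [529.7  60.4  58.4]
[-3.2  0.3  8.1] [529.7  60.4  58.5]
[-3.   0.5  9.2] [529.7  60.4  58.4]
[-3.9 -0.3  8.2] [529.7  60.4  58.4]
```

View pics/p13.png

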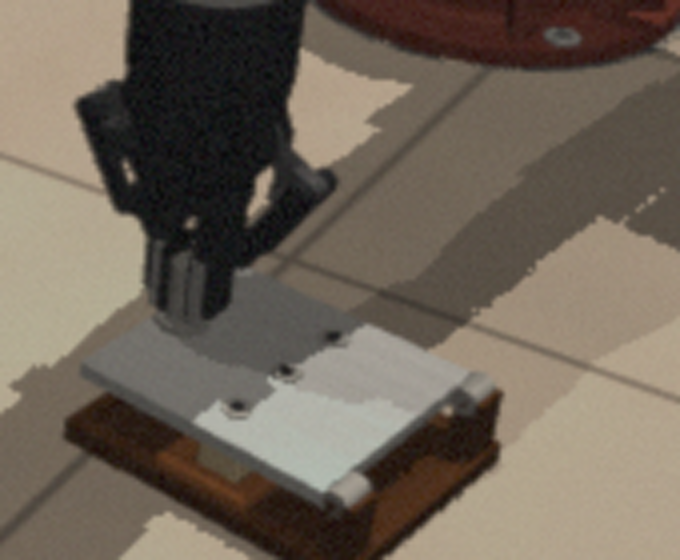

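View pics/p13s.png

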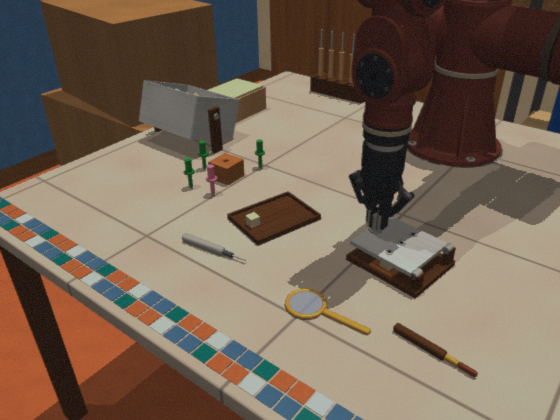

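The collar sits on the shut lid, one spare cube remains in the tray at (253,219), and the bystanders are unmoved. The press averages about 8.5 N, so I add a little.

Call:
step_arm([
  [[0.0002, 0, -0.0001, 0], [0, 0, 0, 0], [0, 0, 0, 0], [0, 0, 0, 0]],
])

```text
time: 29.68
ee_pos: [529.7, 60.4, 58.4]
ee_rot: [0.048, 0.705, -0.048, 0.706]
contact_force: [-4.1, -0.8, 10.9]
grip_width: 14.1
```

```bash
python3 - <<'E'
from h import *
F=[]
for i in range(6):
    t=eyes.grab_frame("top"); F.append(manip.get_state()['contact_force'])
print(np.mean(F,0),np.std(F,0),manip.get_state()['grip_width'])
E
```

```text
[-3.16006606  0.31808963  9.89052407] [0.64548455 0.39662982 0.55440316] 13.458256923280405
```

Steady at 9.9 N. Hand in.

```bash
python3 -c "
from bench import manip
print(manip.finish_job()); s=manip.get_state(); print(s['time'],s['contact_force'],s['ee_pos'])"
```

```text
the job is handed in; nothing more can be done
None
the job is handed in; nothing more can be done
```

The job is done and handed in at about 30 s. I put two tray cubes in the jig's end pockets, leaving the spare in the tray, and swung the lid shut. Then I set the steel pin through the lid and lug until its collar sat on the lid, and finished still gripping and pressing it.

**Last checks:**
- **Cubes:** all three lay flat in line before the lid closed.
- **Lid:** a light touch met its top at 44 mm, which is fully shut.
- **Pin:** the collar seated within about 0.1 mm of the expected height.
- **Press:** the steady downward force averaged 9.9 N, with the grip set to 80 N.
- **Bystanders:** the magnifier, drill and burnisher looked unmoved in the last full picture.

**Not ideal:**
- While the lid was swung over, part of the gripper rode on its edge for a moment. The one reading showed about 34 N in total, under the 40 N limit, but I could not see the peak between readings.
- About 3 N of sideways force stayed on the pin in the final press.
- The first network-found positions disagreed by up to about 10 mm between the cameras, so I refitted poses from visible edges and corners.

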